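Set up a bookend blank for sawing and hold it over the stand's edge

TASK

The wooden bookend is to be sawn off at its red line. Push the purple basket along the desk until it stands lengthwise up against the sawing end of the stand, centred, to catch the off-cut; then, keeping the bookend flat on the stand, bring it square against the dark back fence and slide it outward until the red line is level with the stand's edge. It would tip over by then, so finish still holding it flat and do not let go; do not lift the basket or the bookend, and leave the other things on the desk where they are.

Things in the scene. Friction and masses are not known exactly. Their poses are not given: they have to be found in the camera images.
- saw_stand: Brown wooden sawing stand fixed to the desk, top 170 (its x) x 240 (its y) mm, 110 mm high, turned up to 0.15 rad; origin under its centre, z up. Sawing end: its -y end, a closed panel flush with the top, thin bright metal strip along the top edge. Outward is -y. A dark fence, 18 mm thick, 22 mm high, runs along y on the far (+x) side of the top, stopping 18 mm short of the sawing edge.
- stand_corner (a point): Point on the stand's top surface where the line of the fence's inner face meets the sawing edge: 50 mm to +x of the stand's middle line, exactly on the edge, 110 mm above the desk. Axes as the stand.
- stand_foot (a point): Point at desk height in the middle of the stand's sawing-end panel. Axes as the stand. The basket belongs against this panel, its long side along the stand's y, its middle on the middle line (x = 0).
- upright (a point): Centre of the upright of the L-shaped bookend. The upright is 14 mm thick (y), 100 mm wide (x), 80 mm high (z); its top is 40 mm above this point (202 mm above the desk); grip it across its thickness from above. It stands on the +y end of the foot board, flush with that end. The foot's underside is 52 mm below this point.
- line_end (a point): On the bookend: far (+x) lower corner of its red cut line (2.5 mm wide, across the top and down both sides, 75 mm from the upright's outer face). It lies on the underside, on the side that goes against the fence: 50 mm to +x, 68 mm to -y and 52 mm below the upright's centre. With the bookend in place this point meets stand_corner.
- bookend: L-shaped bookend of pale wood, 0.24 to 0.38 kg; foot board 265 (y) x 100 (x) x 12 mm, origin at the centre of its underside. Starts flat on the stand, 10 to 30 mm off the fence, turned up to 0.06 rad, its plain (-y) end 60 to 110 mm out over the edge. It balances 100 mm from the upright's outer face, 25 mm outside the red line, so at the mark it tips unless held.
- basket_mid (a point): Middle of the purple basket, half-way up (41 mm above the desk). Long side along y. It starts on the desk beyond the sawing end, 90 to 155 mm short of its place, up to 35 mm to the side and turned up to 0.25 rad.
- offcut_basket: The open purple plastic basket: 157 (x) x 207 (y) mm over the rim, 82 mm high, walls about 4 mm thick and leaning out about 8 mm from foot to rim, 0.18 to 0.35 kg. Origin at the centre of its underside.
- screw_jar: Bystander: grey jar with a white lid, 68 mm across, 95 mm high; origin under its centre.
- marker: Bystander: black marker lying on the desk, 128 mm long, 15 mm thick; origin under its middle.
- tape_roll: Bystander: roll of brown packing tape, 100 mm across, 46 mm high; origin under its centre.

How it is judged:
On the way, in this order (a step that is already met when the one before it is completed fails the run):
1. the basket stands lengthwise against the sawing end and is let go, before the bookend is slid out (y of basket_mid in the frame of stand_foot above -0.12 m and x of basket_mid in the frame of stand_foot between -0.028 and 0.028 m and angle between the y axis of basket_mid and the y axis of stand_foot, either way round below 0.14 rad and height (world z) of basket_mid below 0.046 m and angle between basket_mid's own z axis and vertical below 0.05 rad and contact force between the fingers and offcut_basket below 0.1 N and y of line_end in the frame of stand_corner above 0.04 m), for 0.2 s.
2. the bookend lies flat against the fence with its red line at the edge, held (y of line_end in the frame of stand_corner between -0.005 and 0.005 m and x of line_end in the frame of stand_corner above -0.005 m and z of line_end in the frame of stand_corner below 0.004 m and angle between the y axis of line_end and the y axis of stand_corner, either way round below 0.05 rad and angle between line_end's own z axis and vertical below 0.035 rad and contact force between the fingers and bookend above 1 N and contact force between offcut_basket and bookend below 0.1 N), for 0.2 s.
At the end, for the whole second after the job is handed in: Bookend held (over 1 N), at rest, flat on the stand (2 degrees, 4 mm), square (3 degrees) and within 5 mm of the fence, red line within 5 mm of the edge; basket untouched on the desk, lengthwise (8 degrees), within 17 mm of the end panel and 28 mm of the middle line (all of step 2 and y of basket_mid in the frame of stand_foot above -0.12 m and x of basket_mid in the frame of stand_foot between -0.028 and 0.028 m and angle between the y axis of basket_mid and the y axis of stand_foot, either way round below 0.14 rad and height (world z) of basket_mid below 0.046 m and angle between basket_mid's own z axis and vertical below 0.05 rad and contact force between the fingers and offcut_basket below 0.1 N and linear speed of bookend below 0.01 m/s); the arm keeps its last pose, push and grip.
It fails at once if the bookend is lifted off the stand or tips (z of line_end in the frame of stand_corner above 0.012 m or z of line_end in the frame of stand_corner below -0.012 m or angle between upright's own z axis and vertical above 0.12 rad).
It fails at once if the basket is lifted or tipped (height (world z) of basket_mid above 0.056 m or angle between basket_mid's own z axis and vertical above 0.2 rad).
It fails at once if the screw jar, marker or tape roll is moved (distance of any of screw_jar, marker, tape_roll from where it was at the start of the episode above 0.02 m).
It also fails if it takes over 64 s, if anything falls off the work surface, if the arm or the gripper's body presses on something with over 40 N, if the wrist force passes 120 N, or if a joint passes its speed limit or range.

ROBOT

A 6-joint arm with a two-finger parallel gripper is mounted at the origin on a cart in front of the work surface, level with it; the furniture and walls round the work are solid. World frame = base frame: x ahead of the robot, y to its left, z up, the work surface at z = 0. Lengths are in m, angles in rad, forces in N, time in s.
With the tool pointing down it reaches from about 0.35 to 0.725 m from the base axis. Payload 6 kg.
Tool frame: the origin (TCP) lies on the centre line of the jaws, within the pads' length; the fingertips stand 14 mm ahead of it and the grasp point (between the pads) lies 5 mm behind it; z points along the fingers, y is the line along which they close (so a half turn about z gives the same grasp; the last joint's range is limited). The gripper opens to 85 mm and grips with 20 to 120 N. Pads are 22 mm wide; open, the fingers measure 114 mm over their backs; the gripper's body (76 mm by 85 mm) begins 54 mm behind the grasp point. The pads swing forward as they close: fully open they stand 13 mm farther back than shut.
Start: joints at [-0.777, 0.04, 0.085, 0, -1.615, -0.334], TCP at [0.266, -0.538, 0.245] pointing down, gripper open.
Joint ranges: [-2.56, 2.56], [-1.29, 2.01], [-1.08, 1.49], [-3.29, 1.98], [-2.81, -0.18], [-2.99, 2.99]. Speed limits (rad/s): [2.57, 2.57, 3.01, 3.14, 3.14, 3.14].

INTERFACE

Orientations are given as a 3x3 rotation matrix whose columns are the frame's x, y, z axes.
In Python, from bench import sensors, viewer, sign_off gives the robot as it stands.
- The arm moves only by the tool jog_arm, never from a script. Its argument "targets" is a list of rows, each a list of 5 numbers: the shift along the tool's x, y, z in m, then the turn about the tool's z in rad, then the closure, from -1 (fully open) to 1 (shut), so that 0 is half open. A call has 1 to 5 rows; each row is the pose to reach, as a shift and turn from the pose commanded when the call began, along the tool's axes at that moment; what a row does not reach only later rows make up. A row lasts 1/12 s, in which the tool goes at most 41.7 mm and 7.16 degrees, less where a joint would pass 70% of its speed; a pose out of reach is approached as far as the arm can. A call with a gripper value outside its range is refused whole. The fingers move at their own pace and stop on an object; the grip force is fixed at half the most. Time passes only in rows, so rows that repeat a pose let the fingers close. It gives the time, the measured TCP pose, the force, the opening and the grip force at its end, in the units of the state.
- sensors.get_obs(): the state, without advancing time (a new reading comes with each control period).
- viewer.grab_frame(name): name is "scene" or "top" or "wrist"; returns the picture (480x640x3 uint8, red, green, blue); there is no depth.
- viewer.calibration(name): a dict with "intrinsics" (3x3 intrinsics, pixels), "camera_from_world" (4x4, takes a point from world to camera coordinates). Camera axes: x right, y down, z forward; pixel columns grow to the right and rows downward; lengths in m; the calibration is good to about 2 mm. A picture is of the moment at which its call begins: read the wrist's pose just before it. calibration takes no time and is no camera call; for the wrist camera it gives the pose at the moment of the call.
- sign_off(): hands the job in; it is judged then, once.
The state is a dict: "time": time; "joint_positions": joint angles; "joint_velocities": joint speeds; "joint_torque": joint torques, N m; "tcp_pos": TCP position; "eef_rot": TCP orientation; "force": force on the tool from outside, world axes, zero at the start; "moment": the same for the moment, N m; "width": finger opening in m; "gripper_force": force on a finger pad.
Only numpy, scipy, OpenCV 4.12 (cv2) and the standard library are available. Lean on these libraries where they do the work, as an engineer would, in place of code of your own. Each camera call takes 0.05 s, during which the arm holds its last target. There are 200 camera calls.

## Working session

There is one attempt and no reset: what is moved stays moved. The work goes in short steps, Python scripts to look and compute and a tool call to move; the robot and the scene stay as the last step left them, time stands still between calls to the robot, and variables do not carry over. Pictures are saved under pics/ and viewed, at most 10 in all, crops included, and the job is handed in when it is done.

Besides the shell and the picture viewer there is one more tool, called after "Emit:" as name([rows], argument=value, ...), one row to a line, values as JSON. jog_arm: Moves the arm, as the interface text tells. Its arguments: {"type":"object","properties":{"targets":{"type":"array"}},"required":["targets"]}

```bash
mkdir -p pics; ls
python3 - <<'E'
from bench import sensors, viewer
import cv2,numpy as np
for n in("scene","top"):
    f=viewer.grab_frame(n);cv2.imwrite(f"pics/{n}0.png",f[...,::-1])
    c=viewer.calibration(n);print(n,np.round(c["intrinsics"],1).tolist(),np.round(c["camera_from_world"],3).tolist())
o=sensors.get_obs();print(o["time"],o["tcp_pos"],np.round(o["eef_rot"],3).tolist(),o["width"])
E
```

```text
pics
scene [[479.3, 0.0, 324.3], [0.0, 479.3, 246.4], [0.0, 0.0, 1.0]] [[-0.527, -0.85, -0.005, 0.332], [-0.649, 0.406, -0.644, 0.445], [0.549, -0.336, -0.765, 0.665], [0.0, 0.0, 0.0, 1.0]]
top [[598.4, 0.0, 328.5], [0.0, 598.4, 231.0], [0.0, 0.0, 1.0]] [[-0.006, -1.0, 0.006, 0.051], [-0.987, 0.005, -0.162, 0.566], [0.162, -0.007, -0.987, 1.132], [0.0, 0.0, 0.0, 1.0]]
0.1 [ 0.26621121 -0.53740109  0.24437395] [[-0.896, -0.444, -0.001], [-0.444, 0.896, 0.001], [0.0, 0.002, -1.0]] 0.08536975446172768
```

View pics/top0.png

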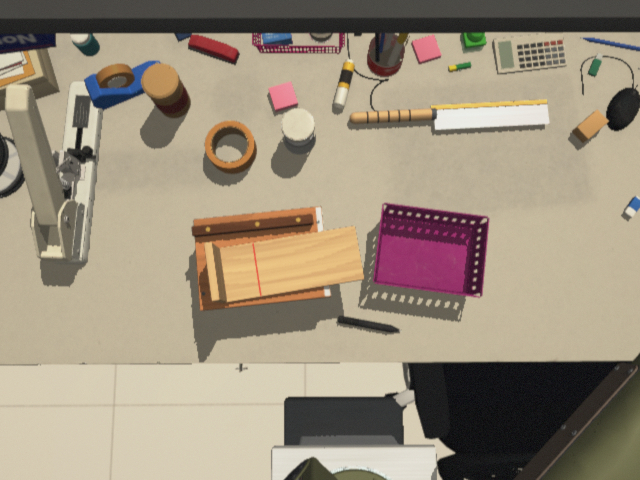

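View pics/scene0.png

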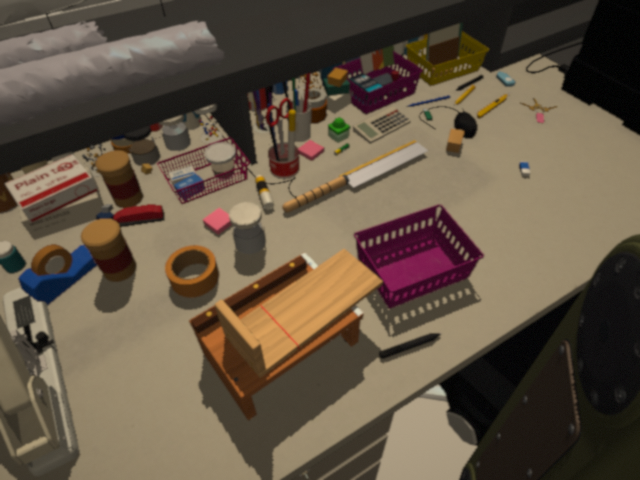

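The top view shows the stand centred near (262,258), with its white strip near x=320 from (318,208) to (328,295). The red line is at (257,270), the upright's top runs (207,242)-(218,300), and the basket is at (432,250). The marker is at (368,325), the jar at (298,130) and the tape at (230,147). The scene view agrees: the basket is clear of the stand and the bookend overhangs towards it.

```bash
cat > h.py <<'E'
import numpy as np,cv2
from bench import sensors,viewer
def ray(n,px,z,cal=None):
    c=cal or viewer.calibration(n);K=np.array(c["intrinsics"]);T=np.array(c["camera_from_world"]);R=T[:3,:3];C=-R.T@T[:3,3]
    px=np.atleast_2d(np.asarray(px,float));d=(R.T@np.linalg.inv(K)@np.c_[px,np.ones(len(px))].T).T
    return C+d*((z-C[2])/d[:,2])[:,None]
def proj(n,P,cal=None):
    c=cal or viewer.calibration(n);T=np.array(c["camera_from_world"]);p=(T[:3,:3]@np.atleast_2d(P).T).T+T[:3,3]
    q=(np.array(c["intrinsics"])@p.T).T;return q[:,:2]/q[:,2:]
def big(m):
    cs,_=cv2.findContours(m.astype(np.uint8),cv2.RETR_EXTERNAL,cv2.CHAIN_APPROX_NONE);return max(cs,key=cv2.contourArea)
def basket(f,roi):
    x0,y0,x1,y1=roi;h=cv2.cvtColor(f,cv2.COLOR_RGB2HSV);m=np.zeros(f.shape[:2],np.uint8)
    m[y0:y1,x0:x1]=((h[...,0]>140)&(h[...,0]<172)&(h[...,1]>110))[y0:y1,x0:x1]
    c=big(cv2.morphologyEx(m,cv2.MORPH_CLOSE,np.ones((9,9))));P=ray("top",c[:,0],0.082)
    return cv2.minAreaRect((P[:,:2]*1000).astype(np.float32))
E
python3 - <<'E'
from h import *
f=cv2.imread("pics/top0.png")[...,::-1].copy()
print("basket",basket(f,(365,190,510,310)))
h=cv2.cvtColor(f,cv2.COLOR_RGB2HSV)
m=np.zeros(f.shape[:2],bool);s=(h[...,1]<40)&(h[...,2]>170);m[200:305,310:335]=s[200:305,310:335]
ys,xs=np.nonzero(m);print("strip",list(zip(xs,ys))[::6])
m=((h[...,0]<6)|(h[...,0]>174))&(h[...,1]>150)&(h[...,2]>150);q=np.zeros_like(m);q[235:305,245:270]=m[235:305,245:270]
ys,xs=np.nonzero(q);print("red",ys.min(),ys.max(),np.polyfit(ys,xs,1))
print("C",ray("top",[0,0],1.5)[0])
cv2.imwrite("pics/crop1.png",cv2.resize(f[195:335,185:500],None,fx=2.5,fy=2.5,interpolation=cv2.INTER_CUBIC)[...,::-1])
E
```

```text
basket ((523.7368774414062, -146.66259765625), (205.85189819335938, 155.8740692138672), 81.91326904296875)
strip [(np.int64(316), np.int64(208)), (np.int64(317), np.int64(209)), (np.int64(318), np.int64(210)), (np.int64(319), np.int64(211)), (np.int64(320), np.int64(212)), (np.int64(317), np.int64(214)), (np.int64(319), np.int64(215)), (np.int64(321), np.int64(216)), (np.int64(317), np.int64(218)), (np.int64(318), np.int64(219)), (np.int64(319), np.int64(220)), (np.int64(321), np.int64(221)), (np.int64(320), np.int64(223)), (np.int64(318), np.int64(225)), (np.int64(319), np.int64(226)), (np.int64(320), np.int64(227)), (np.int64(321), np.int64(228)), (np.int64(322), np.int64(229)), (np.int64(326), np.int64(289)), (np.int64(328), np.int64(290)), (np.int64(325), np.int64(292)), (np.int64(326), np.int64(293)), (np.int64(327), np.int64(294))]
red 245 294 [1.46542074e-01 2.16983208e+02]
C [ 0.20416392 -0.11400388  1.5       ]
```

View pics/crop1.png

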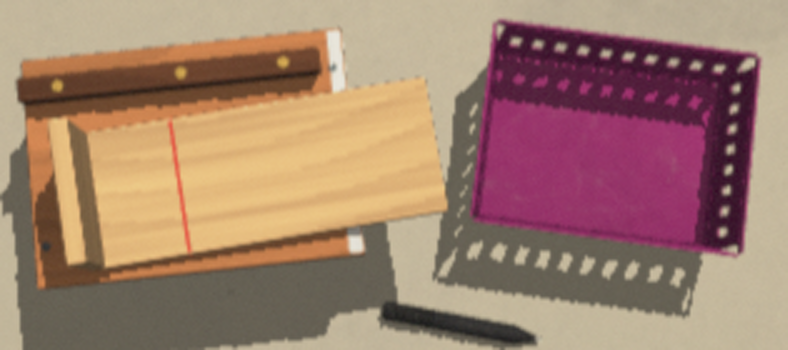

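The crop shows clean corners. Stand top: (342,29), (364,253), (39,288), (22,62). Board's outer end: (427,77), (446,210). Upright's top outer edge: (51,119)-(69,266). I'll cast these corners onto their planes.

Run:
```python
from h import *
o=lambda p:np.array(p)/2.5+[185-.3,195-.3]
S=ray("top",o([(342,29),(364,253),(39,288),(22,62)]),.11)[:,:2]
print("stand",S.round(4).tolist(),[np.linalg.norm(S[i]-S[(i+1)%4]).round(4) for i in range(4)])
(c,wh,a)=cv2.minAreaRect((S*1000).astype(np.float32))
ctr=S.mean(0); y=((S[2]-S[1])+(S[3]-S[0]));y/=np.linalg.norm(y);x=np.array([y[1],-y[0]])
xx=((S[0]-S[1])+(S[3]-S[2]));xx/=np.linalg.norm(xx)
print("ctr",ctr,"yaw from y",np.arctan2(-y[0],y[1]),"from x",np.arctan2(xx[1],xx[0]))
B=ray("top",o([(427,77),(446,210)]),.122)[:,:2];U=ray("top",o([(51,119),(69,266)]),.202)[:,:2]
print("B",B,np.linalg.norm(B[0]-B[1]),"U",U,np.linalg.norm(U[0]-U[1]),"len",np.linalg.norm(B.mean(0)-U.mean(0)))
yb=U.mean(0)-B.mean(0);print("book yaw",np.arctan2(-yb[0],yb[1]),[np.arctan2(*(q[0]-q[1])[::-1]) for q in(B,U)])
m=ray("top",[(338,319),(399,331)],.007);print("marker",m)
th=-0.0; 
yaw=(np.arctan2(-y[0],y[1])*2+np.arctan2(xx[1],xx[0]))/3
R=np.array([[np.cos(yaw),-np.sin(yaw)],[np.sin(yaw),np.cos(yaw)]])
print("yaw",yaw,"foot",ctr+R@[0,-.12],"corner",ctr+R@[.05,-.12],"basket goal",ctr+R@[0,-.12-.1045], "basket rel",R.T@(np.array([.5237,-.1467])-ctr-R@[0,-.12]),"B rel corner",[(R.T@(q-ctr-R@[.05,-.12])).round(4) for q in list(B)+list(U)])
```

```text
stand [[0.6027, 0.061], [0.4355, 0.0457], [0.4116, 0.2822], [0.5788, 0.2996]] [np.float64(0.1679), np.float64(0.2378), np.float64(0.1681), np.float64(0.2398)]
ctr [0.50714272 0.1721268 ] yaw from y 0.1002663148871882 from x 0.09755893422066787
B [[ 0.56376839 -0.00155674]
 [ 0.46562021 -0.01403141]] 0.09893776882319648 U [[0.5223504  0.25834917]
 [0.42305206 0.24366049]] 0.10037887073571936 len 0.2621837003673033
book yaw 0.16085943776051712 [np.float64(0.1264225054718656), np.float64(0.1468597885012675)]
marker [[ 0.39533508  0.02972126  0.007     ]
 [ 0.37105579 -0.09095721  0.007     ]]
yaw 0.09936385466501475 foot [0.51904677 0.05271871] corner [0.56880015 0.05767873] basket goal [ 0.52941322 -0.05126584] basket rel [-0.01515215 -0.19889667] B rel corner [array([-0.0109, -0.0584]), array([-0.1098, -0.0611]), array([-0.0263,  0.2043]), array([-0.1266,  0.1995])]
```

Stand and basket sizes check out: 168x239 mm and 206x156 mm. The bookend yaw comes out at about 0.15, the stand's at 0.099 and the basket's at about -0.14. I'll push with the open gripper turned across the basket's end, so its two fingers square the basket.

Emit:
jog_arm([
  [-0.036, 0.01, 0, -0.12, -1],
  [-0.072, 0.02, 0, -0.24, -1],
  [-0.108, 0.03, 0, -0.36, -1],
  [-0.144, 0.04, 0, -0.48, -1],
  [-0.18, 0.05, 0, -0.6, -1],
])

```text
time: 0.52
tcp_pos: [0.4063, -0.4115, 0.2449]
eef_rot: [[-0.484, -0.875, -0.0], [-0.875, 0.484, 0.001], [-0.0, 0.001, -1.0]]
force: [1.8, -1.1, 0.2]
width: 0.0853
gripper_force: 0.0
```

Emit:
jog_arm([
  [-0.031, -0.011, 0, -0.12, -1],
  [-0.062, -0.022, 0, -0.24, -1],
  [-0.093, -0.033, 0, -0.36, -1],
  [-0.124, -0.044, 0, -0.48, -1],
  [-0.155, -0.055, 0, -0.6, -1],
])

```text
time: 0.93
tcp_pos: [0.5301, -0.3032, 0.2448]
eef_rot: [[0.095, -0.995, -0.001], [-0.995, -0.095, 0.0], [-0.0, 0.001, -1.0]]
force: [-0.1, -1.2, 0.3]
width: 0.0858
gripper_force: 0.0
```

Emit:
jog_arm([
  [0, 0, 0.04, 0, -1],
  [0, 0, 0.08, 0, -1],
  [0, 0, 0.12, 0, -1],
  [0, 0, 0.16, 0, -1],
  [0, 0, 0.198, 0, -1],
])

```text
time: 1.35
tcp_pos: [0.5284, -0.3042, 0.0446]
eef_rot: [[0.089, -0.996, -0.001], [-0.996, -0.089, 0.001], [-0.001, 0.001, -1.0]]
force: [0.5, -1.2, -0.1]
width: 0.0853
gripper_force: 0.0
```

Emit:
jog_arm([
  [-0.01, 0, 0, 0, -1],
  [-0.02, 0, 0, 0, -1],
  [-0.03, 0, 0, 0, -1],
  [-0.038, 0, 0, 0, -1],
  [-0.046, 0, 0, 0, -1],
])

```text
time: 1.77
tcp_pos: [0.5267, -0.2583, 0.0505]
eef_rot: [[0.09, -0.996, 0.005], [-0.996, -0.09, -0.002], [0.002, -0.005, -1.0]]
force: [1.2, -2.2, 2.7]
width: 0.0853
gripper_force: 1.2
```

Emit:
jog_arm([
  [-0.008, 0, 0, 0, -1],
  [-0.016, 0, 0, 0, -1],
  [-0.024, 0, 0, 0, -1],
  [-0.032, 0, 0, 0, -1],
  [-0.04, 0, 0, 0, -1],
])

```text
time: 2.18
tcp_pos: [0.5217, -0.2184, 0.0478]
eef_rot: [[0.089, -0.996, 0.001], [-0.996, -0.089, -0.0], [0.0, -0.001, -1.0]]
force: [2.0, -3.5, 2.6]
width: 0.0853
gripper_force: 1.8
```

Run:
```python
from h import *
f=viewer.grab_frame("top");cv2.imwrite("pics/top1.png",f[195:335,185:500][...,::-1].repeat(2,0).repeat(2,1))
print("basket",basket(f,(330,190,510,310)))
```

```text
basket ((474.6640930175781, -155.26248168945312), (85.01565551757812, 91.23233032226562), 88.31358337402344)
```

View pics/top1.png

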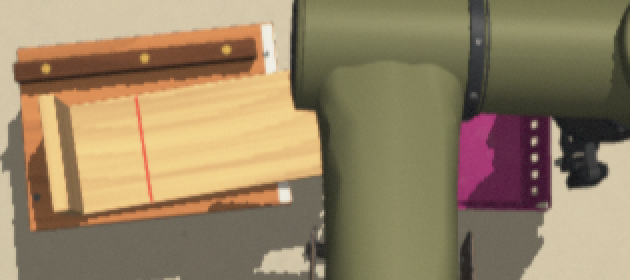

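The arm hides most of the basket in the top view; its near outer corner shows at crop pixel (550,208). I'll use the scene camera instead.

Run:
```python
from h import *
f=viewer.grab_frame("scene");cv2.imwrite("pics/sc1.png",cv2.resize(f[180:420,250:570],None,fx=2.4,fy=2.4)[...,::-1])
```

```text
(no output)
```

View pics/sc1.png

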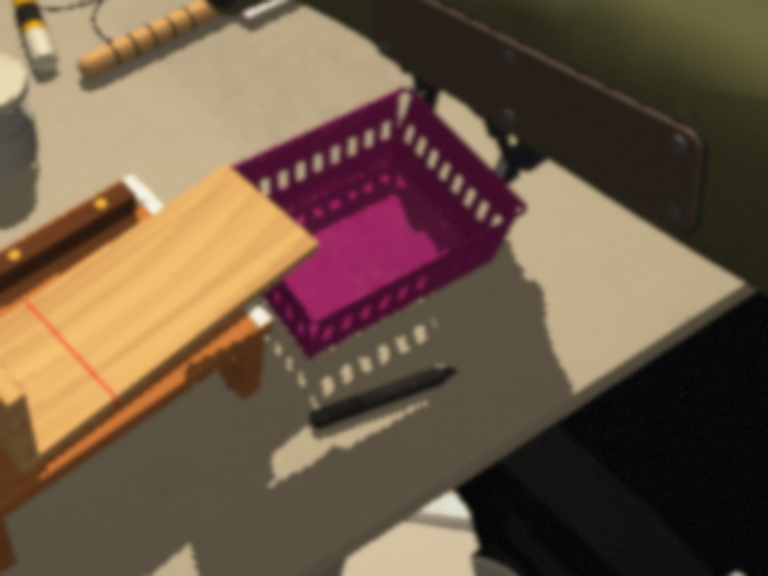

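The basket stands upright with both fingers behind its outer wall. Its rim corners are at crop pixels (407,90), (524,207) and about (311,322).

Run:
```python
from h import *
o=lambda p:np.array(p)/2.4+[250-.3,180-.3]
A=ray("scene",o([(407,90),(524,207),(311,322)]),.082)[:,:2]
print(A,np.linalg.norm(A[0]-A[1]),np.linalg.norm(A[1]-A[2]))
yaw=.0994;R=np.array([[np.cos(yaw),-np.sin(yaw)],[np.sin(yaw),np.cos(yaw)]])
w=A[0]-A[1];l=A[2]-A[1];print("yaw",np.arctan2(w[1],w[0]),np.arctan2(-l[0],l[1]))
print("mid rel",R.T@((A[0]+A[2])/2-[.5190,.0527]))
```

```text
[[ 0.57520068 -0.1954012 ]
 [ 0.42762109 -0.19278142]
 [ 0.43052806  0.01101266]] 0.14760284690813832 0.20381481664307008
yaw -0.017749745298708562 -0.014263285992138691
mid rel [-0.03043477 -0.14257781]
```

Emit:
jog_arm([
  [-0.007, -0.002, 0, 0, -1],
  [-0.014, -0.004, 0, 0, -1],
  [-0.021, -0.006, 0, 0, -1],
  [-0.028, -0.008, 0, 0, -1],
  [-0.035, -0.01, 0, 0, -1],
])

```text
time: 2.7
tcp_pos: [0.5282, -0.1824, 0.0467]
eef_rot: [[0.089, -0.996, -0.001], [-0.996, -0.089, 0.0], [-0.0, 0.001, -1.0]]
force: [-0.9, -1.5, -0.9]
width: 0.0853
gripper_force: 0.8
```

Emit:
jog_arm([
  [-0.006, -0.002, 0, 0, -1],
  [-0.012, -0.004, 0, 0, -1],
  [-0.015, -0.005, 0, 0, -1],
  [-0.015, -0.005, 0, 0, -1],
])

```text
time: 3.03
tcp_pos: [0.5321, -0.167, 0.0472]
eef_rot: [[0.09, -0.996, -0.0], [-0.996, -0.09, 0.0], [-0.0, 0.0, -1.0]]
force: [-0.4, 0.2, -0.1]
width: 0.0857
gripper_force: 0.0
```

Run:
```python
from h import *
f=viewer.grab_frame("scene");cv2.imwrite("pics/sc2.png",cv2.resize(f[180:420,250:570],None,fx=2.4,fy=2.4)[...,::-1])
```

```text
(no output)
```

View pics/sc2.png

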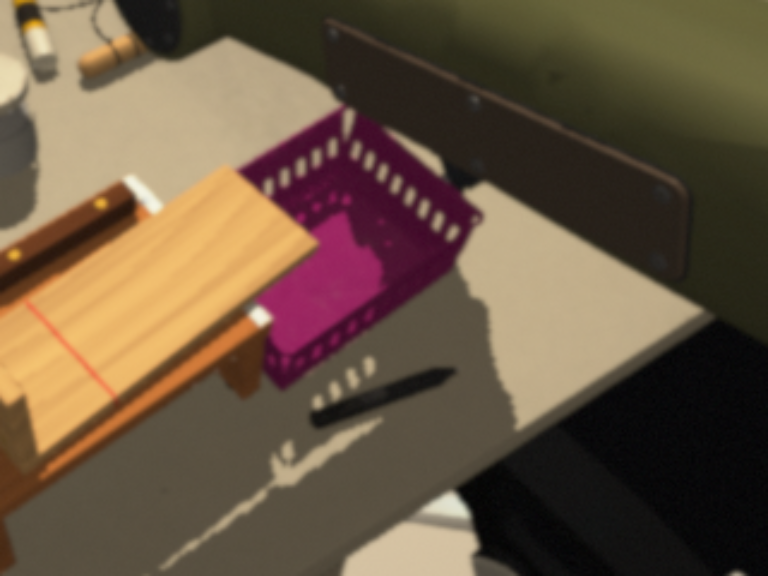

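The basket is now near the panel, still upright and clear of the marker. Its rim corners are at crop pixels (347,107), (481,217) and about (283,352).

```bash
cat >> h.py <<'E'
YAW=.0994;R2=np.array([[np.cos(YAW),-np.sin(YAW)],[np.sin(YAW),np.cos(YAW)]]);FOOT=np.array([.5190,.0527])
def rel(p): return R2.T@(np.asarray(p)[:2]-FOOT)
E
python3 - <<'E'
from h import *
o=lambda p:np.array(p)/2.4+[250-.3,180-.3]
A=ray("scene",o([(347,107),(481,217),(283,352)]),.082)[:,:2]
print(A,np.linalg.norm(A[0]-A[1]),np.linalg.norm(A[1]-A[2]))
w=A[0]-A[1];l=A[2]-A[1];print("yaw",np.arctan2(w[1],w[0]),np.arctan2(-l[0],l[1]))
print("mid rel",rel((A[0]+A[2])/2),"tool",rel([.5321,-.167]),[rel(a) for a in A])
E
```

```text
[[ 0.58658782 -0.13993042]
 [ 0.43798149 -0.15763002]
 [ 0.42082783  0.04264635]] 0.14965666387535057 0.20100964036484217
yaw 0.11854553009073956 0.08544144973246971
mid rel [-0.02527351 -0.09932426] tool [-0.0087669  -0.21991553] [array([ 0.04813825, -0.19838674]), array([-0.10149098, -0.20125183]), array([-0.09868527, -0.00026177])]
```

The basket is square and against the panel, but about 25 mm off centre. I'll lift, close the fingers, and push its far wall from inside.

Emit:
jog_arm([
  [0.01, 0, 0, 0, -1],
  [0.01, 0, -0.035, 0, -0.5],
  [0.01, 0, -0.07, 0, 0.5],
  [0.01, 0, -0.105, 0, 1],
  [-0.025, -0.003, -0.105, 0, 1],
])

```text
time: 3.5
tcp_pos: [0.5355, -0.1475, 0.1611]
eef_rot: [[0.084, -0.996, 0.011], [-0.996, -0.084, -0.004], [0.005, -0.011, -1.0]]
force: [1.8, 1.5, 2.3]
width: 0.0389
gripper_force: 0.0
```

Emit:
jog_arm([
  [-0.035, -0.003, 0, 0, 1],
  [-0.07, -0.006, 0, 0, 1],
  [-0.07, -0.006, 0.035, 0, 1],
  [-0.07, -0.006, 0.07, 0, 1],
  [-0.07, -0.006, 0.1, 0, 1],
])

```text
time: 3.92
tcp_pos: [0.5324, -0.0721, 0.0508]
eef_rot: [[0.09, -0.996, 0.001], [-0.996, -0.09, 0.001], [-0.001, -0.001, -1.0]]
force: [0.4, -0.2, -0.7]
width: -0.0004
gripper_force: 0.0
```

Emit:
jog_arm([
  [0, -0.006, 0, 0, 1],
  [0, -0.012, 0, 0, 1],
  [0, -0.018, 0, 0, 1],
  [0, -0.024, 0, 0, 1],
])

```text
time: 4.25
tcp_pos: [0.5589, -0.0706, 0.0553]
eef_rot: [[0.089, -0.996, 0.004], [-0.996, -0.089, 0.0], [0.0, -0.004, -1.0]]
force: [0.7, -0.2, 0.3]
width: 0.0001
gripper_force: 0.0
```

Emit:
jog_arm([
  [0, -0.005, 0, 0, 1],
  [0, -0.01, 0, 0, 1],
  [0, -0.015, 0, 0, 1],
  [0, -0.02, 0, 0, 1],
  [0, -0.025, 0, 0, 1],
])

```text
time: 4.67
tcp_pos: [0.5815, -0.0681, 0.0524]
eef_rot: [[0.089, -0.996, -0.001], [-0.996, -0.089, -0.0], [-0.0, 0.001, -1.0]]
force: [-3.0, -0.9, 1.6]
width: 0.0002
gripper_force: 1.8
```

Emit:
jog_arm([
  [0, 0.01, 0, 0, 1],
  [0, 0.02, -0.01, 0, 1],
  [0.01, 0.02, -0.05, 0, 1],
  [0.03, 0.02, -0.09, 0, 1],
  [0.06, 0.02, -0.09, 0, 0],
])

```text
time: 5.08
tcp_pos: [0.5706, -0.1295, 0.1514]
eef_rot: [[0.093, -0.996, 0.013], [-0.996, -0.093, -0.002], [0.003, -0.013, -1.0]]
force: [1.2, 0.1, 2.1]
width: 0.0111
gripper_force: 0.0
```

Emit:
jog_arm([
  [0.04, 0.02, -0.01, 0, -1],
  [0.08, 0.02, -0.01, 0, -1],
  [0.12, 0.02, -0.01, 0, -1],
])

```text
time: 5.33
tcp_pos: [0.5581, -0.2522, 0.1541]
eef_rot: [[0.09, -0.996, 0.004], [-0.996, -0.09, -0.001], [0.001, -0.004, -1.0]]
force: [1.0, 1.1, 1.0]
width: 0.0484
gripper_force: 0.0
```

Run:
```python
from h import *
f=viewer.grab_frame("scene");cv2.imwrite("pics/sc3.png",cv2.resize(f[180:420,250:570],None,fx=2.4,fy=2.4)[...,::-1])
f=viewer.grab_frame("top");cv2.imwrite("pics/top3.png",f[...,::-1])
o=sensors.get_obs();print(o["tcp_pos"],rel(o["tcp_pos"]),o["joint_positions"])
```

```text
[ 0.5571835  -0.25551037  0.15175816] [ 0.00740933 -0.3104782 ] [-1.03128054e-01  8.34267719e-02 -4.02550159e-02  8.88614707e-04
 -1.44713372e+00  1.86595261e-01]
```

View pics/sc3.png

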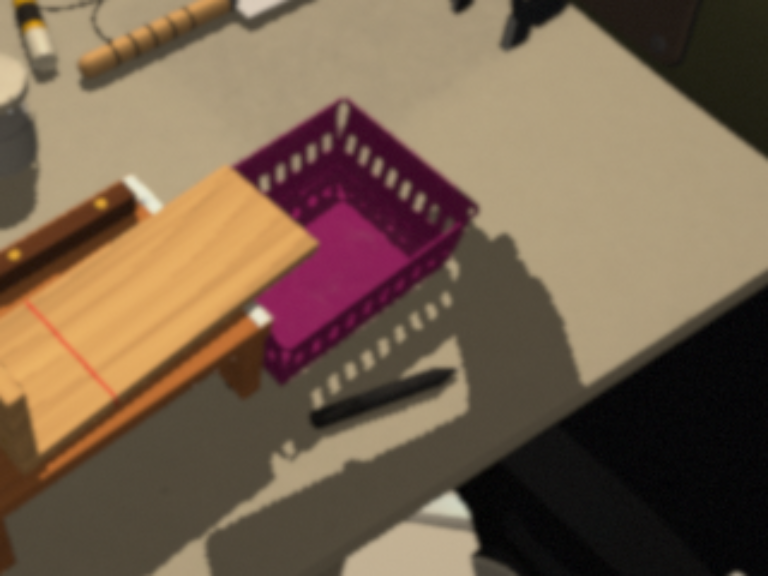

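The outer far corner is now at (345,98), the outer near corner at (478,209) and the inner near corner at about (283,350). It moved only a little.

Run:
```python
from h import *
o=lambda p:np.array(p)/2.4+[250-.3,180-.3]
A=ray("scene",o([(345,98),(478,209),(283,350)]),.082)[:,:2]
w=A[0]-A[1];l=A[2]-A[1];print("yaw",np.arctan2(w[1],w[0]),np.arctan2(-l[0],l[1]),np.linalg.norm(w),np.linalg.norm(l))
print("mid rel",rel((A[0]+A[2])/2),[rel(a) for a in A])
f=cv2.imread("pics/top3.png")[...,::-1].copy();print(basket(f,(300,190,500,310)))
```

```text
yaw 0.10652187429135535 0.11322729147584115 0.15147329673774287 0.20392054326009493
mid rel [-0.0203014  -0.10274342] [array([ 0.05684312, -0.20415456]), array([-0.09462634, -0.20523333]), array([-0.09744592, -0.00133228])]
((506.31298828125, -0.9772529602050781), (155.69322204589844, 98.05833435058594), 6.215725898742676)
```

Two views agree: the basket is square, against the panel and about 18 mm off the middle line, which is inside the 28 mm allowed. Next I'll go to the bookend's upright.

Emit:
jog_arm([
  [0, 0, -0.04, 0, -1],
  [0, 0, -0.08, 0, -1],
  [-0.03, 0.003, -0.108, 0, -1],
  [-0.07, 0.006, -0.115, 0, -1],
  [-0.11, 0.009, -0.115, 0, -1],
])

```text
time: 5.85
tcp_pos: [0.5397, -0.1412, 0.2708]
eef_rot: [[0.087, -0.996, 0.006], [-0.996, -0.087, -0.0], [0.001, -0.006, -1.0]]
force: [1.0, 0.6, -1.0]
width: 0.0853
gripper_force: 0.0
```

Emit:
jog_arm([
  [-0.04, 0.003, 0, 0, -1],
  [-0.08, 0.006, 0, 0, -1],
  [-0.12, 0.009, 0, 0, -1],
  [-0.16, 0.012, 0, 0, -1],
  [-0.2, 0.015, 0, 0, -1],
])

```text
time: 6.27
tcp_pos: [0.5056, 0.0584, 0.2676]
eef_rot: [[0.089, -0.996, 0.001], [-0.996, -0.089, 0.001], [-0.001, -0.001, -1.0]]
force: [1.5, -0.2, 1.5]
width: 0.0856
gripper_force: 0.0
```

Emit:
jog_arm([
  [-0.04, 0.003, 0, 0.12, -1],
  [-0.08, 0.006, 0, 0.24, -1],
  [-0.12, 0.009, 0, 0.36, -1],
  [-0.16, 0.012, 0, 0.48, -1],
  [-0.192, 0.014, 0, 0.6, -1],
])

```text
time: 6.68
tcp_pos: [0.4747, 0.2467, 0.2678]
eef_rot: [[-0.469, -0.883, 0.001], [-0.883, 0.469, 0.001], [-0.002, -0.0, -1.0]]
force: [1.2, -0.1, -0.2]
width: 0.0857
gripper_force: 0.0
```

Emit:
jog_arm([
  [0, 0, 0, 0.12, -1],
  [0, 0, 0, 0.24, -1],
  [0, 0, 0, 0.36, -1],
  [0, 0, 0, 0.48, -1],
  [0, 0, 0, 0.6, -1],
])

```text
time: 7.1
tcp_pos: [0.4754, 0.2451, 0.2673]
eef_rot: [[-0.886, -0.464, 0.0], [-0.464, 0.886, 0.001], [-0.001, 0.0, -1.0]]
force: [-0.2, -0.2, -0.3]
width: 0.086
gripper_force: 0.0
```

Emit:
jog_arm([
  [0, 0, 0, 0.12, -1],
  [0, 0, 0, 0.24, -1],
  [0, 0, 0, 0.31, -1],
  [0, 0, 0, 0.31, -1],
])

```text
time: 7.43
tcp_pos: [0.4754, 0.2448, 0.2673]
eef_rot: [[-0.985, -0.175, 0.0], [-0.175, 0.985, 0.001], [-0.0, 0.001, -1.0]]
force: [-0.5, 0.0, 0.2]
width: 0.0854
gripper_force: 0.0
```

Run:
```python
from h import *
o=sensors.get_obs();c=viewer.calibration("wrist");f=viewer.grab_frame("wrist");cv2.imwrite("pics/w1.png",f[...,::-1])
import pickle;pickle.dump(c,open("w1.pkl","wb"));print(o["tcp_pos"],np.round(o["eef_rot"],3).tolist(),o["joint_positions"][5],np.degrees(np.arctan2(o["eef_rot"][1][1],o["eef_rot"][0][1])))
```

```text
[0.47544281 0.24481283 0.26729988] [[-0.985, -0.175, 0.0], [-0.175, 0.985, 0.001], [-0.0, 0.001, -1.0]] -2.2465060061014928 100.08268513308319
```

View pics/w1.png

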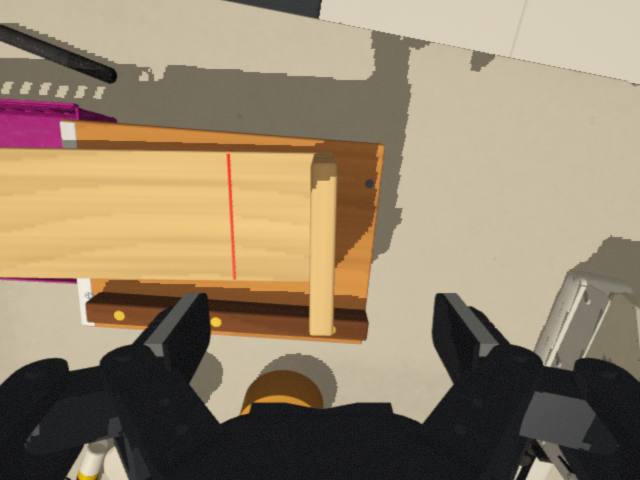

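The upright's top edges run from about (337,165) to (334,335) outer and (312,165) to (309,335) inner, centred between the fingers. The red line runs (229,154)-(235,279). The fence's inner top edge runs (92,294)-(368,313).

Run:
```python
from h import *
import pickle;c=pickle.load(open("w1.pkl","rb"))
U=ray("",[(337,165),(334,335),(312,165),(309,335)],.202,c)[:,:2];L=ray("",[(229,154),(235,279)],.122,c)[:,:2];F=ray("",[(92,294),(368,313)],.132,c)[:,:2]
S=ray("",[(66,122),(384,145),(364,343),(82,325)],.11,c)[:,:2]
print("U",U,"ctr",U.mean(0),np.linalg.norm(U[0]-U[1]),np.linalg.norm(U[0]-U[2]))
d=U[1]-U[0];print("upr yaw",np.arctan2(d[1],d[0]))
d=L[1]-L[0];print("red",L,np.linalg.norm(d),np.arctan2(d[1],d[0]), [rel(l)-[.05,0] for l in L])
d=F[1]-F[0];print("fence",F,np.arctan2(-d[0],d[1]),[rel(l) for l in F]);print("stand rel",[rel(s).round(4) for s in S])
```

```text
U [[0.42327882 0.24331935]
 [0.51887034 0.25975311]
 [0.42550347 0.23083494]
 [0.5214     0.24554126]] ctr [0.47226316 0.24486217] 0.09699385324148353 0.012681065337247416
upr yaw 0.17025232466897927
red [[0.43597854 0.17082091]
 [0.53061097 0.18598987]] 0.09584045993704762 0.15894134882809235 [array([-0.12088976,  0.1257766 ]), array([-0.02521914,  0.1314797 ])]
fence [[0.55740808 0.08181616]
 [0.53619894 0.29222971]] 0.10045810423104343 [array([0.04110787, 0.02516096]), array([0.0408841, 0.2366406])]
stand rel [array([-0.0836,  0.0045]), array([-0.0852,  0.2372]), array([0.0808, 0.2403]), array([0.0819, 0.0004])]
```

Emit:
jog_arm([
  [0, 0, 0.03, 0.02, -1],
  [0, 0, 0.06, 0.02, -1],
  [0, 0, 0.085, 0.02, -1],
  [0, 0, 0.097, 0.02, -1],
  [0, 0, 0.097, 0.02, -1],
])

```text
time: 7.9
tcp_pos: [0.4743, 0.2436, 0.1671]
eef_rot: [[-0.987, -0.159, -0.004], [-0.159, 0.987, -0.003], [0.004, -0.002, -1.0]]
force: [-0.2, 0.9, -0.2]
width: 0.0852
gripper_force: 0.0
```

Emit:
jog_arm([
  [0, 0, 0, 0, 0],
  [0, 0, 0, 0, 0.3],
  [0, 0, 0, 0, 0.5],
  [0, 0, 0, 0, 0.8],
  [0, 0, 0, 0, 1],
])

```text
time: 8.32
tcp_pos: [0.4757, 0.2445, 0.1714]
eef_rot: [[-0.988, -0.158, 0.001], [-0.158, 0.988, 0.001], [-0.001, 0.001, -1.0]]
force: [0.8, -0.4, 0.3]
width: 0.0258
gripper_force: 0.0
```

Emit:
jog_arm([
  [0, 0, 0, 0, 1],
  [0, 0, 0, 0, 1],
  [0, 0, 0, 0, 1],
  [0, 0, 0, 0, 1],
])

```text
time: 8.65
tcp_pos: [0.4756, 0.2446, 0.1712]
eef_rot: [[-0.987, -0.158, 0.001], [-0.158, 0.987, 0.001], [-0.001, 0.001, -1.0]]
force: [-0.4, 2.5, 4.8]
width: 0.0133
gripper_force: 59.3
```

Gripped: width 13.3 mm, 59 N, pressing lightly down. Now I'll square it, then close the gap to the fence.

Emit:
jog_arm([
  [0, -0.002, 0, 0.012, 1],
  [0, -0.004, 0, 0.024, 1],
  [0, -0.006, 0, 0.036, 1],
  [0, -0.008, 0, 0.048, 1],
  [0, -0.01, 0, 0.059, 1],
])

```text
time: 9.07
tcp_pos: [0.4775, 0.2346, 0.1712]
eef_rot: [[-0.995, -0.098, 0.002], [-0.098, 0.995, 0.002], [-0.002, 0.001, -1.0]]
force: [2.7, 4.2, 3.3]
width: 0.0135
gripper_force: 59.2
```

Emit:
jog_arm([
  [-0.004, -0.002, 0, 0, 1],
  [-0.008, -0.004, 0, 0, 1],
  [-0.012, -0.006, 0, 0, 1],
  [-0.016, -0.008, 0, 0, 1],
  [-0.02, -0.01, 0, 0, 1],
])

```text
time: 9.48
tcp_pos: [0.4973, 0.2261, 0.1712]
eef_rot: [[-0.995, -0.098, -0.001], [-0.098, 0.995, 0.0], [0.001, 0.0, -1.0]]
force: [-7.0, 3.7, 9.4]
width: 0.0135
gripper_force: 60.1
```

Run:
```python
from h import *
o=sensors.get_obs();r=o["eef_rot"];print(rel(o["tcp_pos"]),o["tcp_pos"],np.arctan2(-r[0][1],r[1][1]),o["force"],o["moment"])
```

```text
[-0.00435763  0.17471205] [0.49732608 0.22611721 0.17120539] 0.09798311220919614 [-6.98135637  3.65186533  9.44871156] [ 0.82441252  2.17357492 -0.3483142 ]
```

Emit:
jog_arm([
  [-0.002, -0.004, 0, 0, 1],
  [-0.003, -0.008, 0, 0, 1],
  [-0.004, -0.012, 0, 0, 1],
  [-0.005, -0.016, 0, 0, 1],
  [-0.006, -0.02, 0, 0, 1],
])

```text
time: 9.9
tcp_pos: [0.5054, 0.2082, 0.1712]
eef_rot: [[-0.995, -0.099, -0.0], [-0.099, 0.995, 0.003], [-0.0, 0.003, -1.0]]
force: [-12.5, 18.7, 11.4]
width: 0.0135
gripper_force: 60.8
```

Emit:
jog_arm([
  [-0.001, -0.004, 0, 0, 1],
  [-0.002, -0.008, 0, 0, 1],
  [-0.003, -0.012, 0, 0, 1],
  [-0.003, -0.016, 0, 0, 1],
  [-0.003, -0.02, 0, 0, 1],
])

```text
time: 10.32
tcp_pos: [0.5074, 0.1935, 0.1721]
eef_rot: [[-0.995, -0.103, -0.004], [-0.103, 0.995, 0.011], [0.003, 0.011, -1.0]]
force: [-24.4, 27.0, 19.1]
width: 0.0136
gripper_force: 61.6
```

Run:
```python
from h import *
o=sensors.get_obs();r=o["eef_rot"];print(rel(o["tcp_pos"]),o["tcp_pos"],np.arctan2(-r[0][1],r[1][1]),o["force"],o["moment"])
f=viewer.grab_frame("top");cv2.imwrite("pics/top4.png",f[...,::-1])
cv2.imwrite("pics/c4.png",cv2.resize(f[195:335,185:500],None,fx=2.5,fy=2.5,interpolation=cv2.INTER_CUBIC)[...,::-1])
```

```text
[0.00246989 0.1412712 ] [0.50743845 0.19351897 0.17205397] 0.10361806632342638 [-24.44796735  27.00557775  19.13495676] [ 7.94987153  8.59013877 -0.1616935 ]
```

View pics/c4.png

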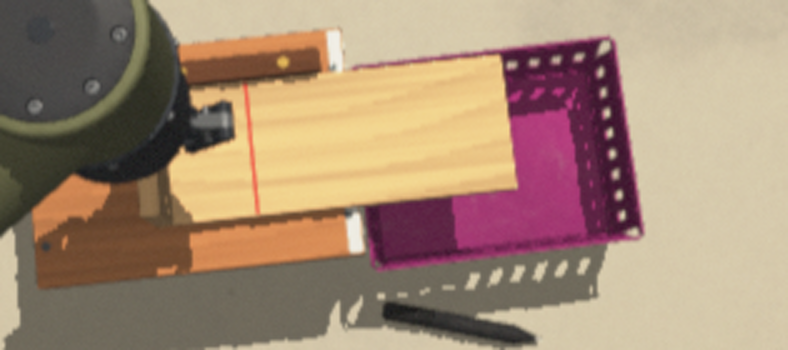

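The board lies along the fence, with the red line at crop x≈250 and the edge at x≈345. The basket is square under the board's path. I'll ease the fence pressure slightly and slide on.

Emit:
jog_arm([
  [0.002, 0, 0, 0, 1],
  [0.002, -0.004, 0, 0, 1],
  [0.002, -0.008, 0, 0, 1],
  [0.002, -0.012, 0, 0, 1],
  [0.002, -0.016, 0, 0, 1],
])

```text
time: 10.78
tcp_pos: [0.509, 0.1746, 0.1715]
eef_rot: [[-0.995, -0.101, -0.001], [-0.101, 0.995, 0.006], [0.0, 0.006, -1.0]]
force: [-12.2, 16.4, 13.0]
width: 0.0132
gripper_force: 61.0
```

Run:
```python
from h import *
o=sensors.get_obs();r=o["eef_rot"];print(rel(o["tcp_pos"]),o["tcp_pos"],np.arctan2(-r[0][1],r[1][1]),o["force"],o["moment"])
q=lambda p:np.array(p)/2.5+[185-.3,195-.3]
A=ray("top",q([(612,38),(642,236),(376,268)]),.082)[:,:2];print("basket",rel((A[0]+A[2])/2),np.linalg.norm(A[0]-A[1]),np.linalg.norm(A[2]-A[1]))
L=ray("top",q([(246,84),(259,214)]),.122)[:,:2];B=ray("top",q([(500,55),(517,188)]),.122)[:,:2]
print("line",[rel(l) for l in L],"end",[rel(l) for l in B])
```

```text
[0.00212775 0.12224597] [0.508986   0.1745537  0.17150479] 0.1013234315072902 [-12.2181376   16.35059987  12.98079873] [4.92336392 4.04809791 0.04806681]
basket [-0.01657151 -0.10645129] 0.15282387126515104 0.2014842953674754
line [array([0.04789579, 0.07470179]), array([-0.04836281,  0.07425201])] end [array([ 0.04992115, -0.11397365]), array([-0.04924573, -0.11440712])]
```

Emit:
jog_arm([
  [0, -0.004, 0, 0, 1],
  [0, -0.008, 0, 0, 1],
  [0, -0.012, 0, 0, 1],
  [0, -0.016, 0, 0, 1],
  [0, -0.02, 0, 0, 1],
])

```text
time: 11.2
tcp_pos: [0.511, 0.1548, 0.1717]
eef_rot: [[-0.995, -0.101, -0.001], [-0.101, 0.995, 0.007], [0.0, 0.007, -1.0]]
force: [-13.2, 17.5, 13.1]
width: 0.0131
gripper_force: 61.3
```

Emit:
jog_arm([
  [0, -0.004, 0, 0, 1],
  [0, -0.008, 0, 0, 1],
  [0, -0.012, 0, 0, 1],
  [0, -0.016, 0, 0, 1],
  [0, -0.02, 0, 0, 1],
])

```text
time: 11.62
tcp_pos: [0.5129, 0.1352, 0.1718]
eef_rot: [[-0.995, -0.101, -0.001], [-0.101, 0.995, 0.008], [0.0, 0.008, -1.0]]
force: [-14.2, 17.3, 14.0]
width: 0.0134
gripper_force: 61.4
```

Run:
```python
from h import *
o=sensors.get_obs();r=o["eef_rot"];print(rel(o["tcp_pos"]),o["tcp_pos"],np.arctan2(-r[0][1],r[1][1]),o["force"],o["moment"])
```

```text
[0.00212744 0.08270207] [0.51290989 0.13520496 0.17180342] 0.10156993200493673 [-14.17112689  17.27062622  14.01124195] [5.985467   4.67353261 0.17581792]
```

Emit:
jog_arm([
  [0, -0.004, 0, 0, 1],
  [0, -0.008, 0, 0, 1],
  [0, -0.011, 0, 0, 1],
  [0, -0.014, 0, 0, 1],
  [0, -0.014, 0, 0, 1],
])

```text
time: 12.03
tcp_pos: [0.5143, 0.1209, 0.1718]
eef_rot: [[-0.995, -0.101, -0.001], [-0.101, 0.995, 0.007], [0.0, 0.007, -1.0]]
force: [-13.8, 15.6, 14.3]
width: 0.0134
gripper_force: 61.4
```

Run:
```python
from h import *
o=sensors.get_obs();r=o["eef_rot"];print(rel(o["tcp_pos"]),o["tcp_pos"],np.arctan2(-r[0][1],r[1][1]),o["force"],o["moment"])
f=viewer.grab_frame("top");cv2.imwrite("pics/top5.png",f[...,::-1])
cv2.imwrite("pics/c5.png",cv2.resize(f[200:310,270:430],None,fx=5,fy=5,interpolation=cv2.INTER_CUBIC)[...,::-1])
```

```text
[0.00208953 0.0683435 ] [0.51429706 0.12091351 0.1717987 ] 0.1012645839193967 [-13.76840252  15.59349878  14.30458115] [5.62899803 4.63025952 0.24706194]
```

View pics/c5.png

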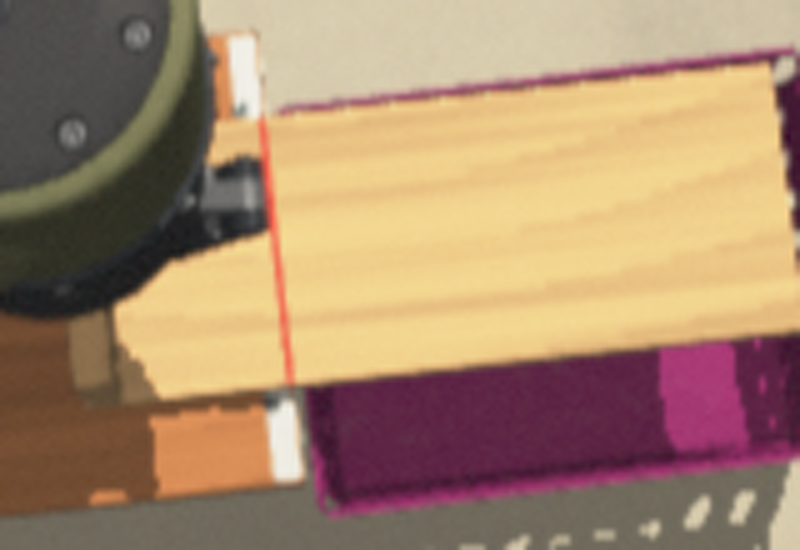

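The red line runs (265,120)-(291,382). The strip's outer edge runs (258,34)-(263,113) above and (297,392)-(304,480) below, so they nearly coincide.

Run:
```python
from h import *
q=lambda p:np.array(p)/5+[270-.4,200-.4]
L=ray("top",q([(265,120),(291,382)]),.122)[:,:2];E=ray("top",q([(258,34),(263,113),(297,392),(304,480)]),.11)[:,:2]
print([rel(l) for l in L],[rel(e) for e in E])
```

```text
[array([0.04903518, 0.00149901]), array([-0.04812223,  0.00215102])] [array([0.0839473 , 0.00053302]), array([0.05386126, 0.00179118]), array([-0.05097073,  0.0001799 ]), array([-0.08324273,  0.0010355 ])]
```

Emit:
jog_arm([
  [0, -0.001, 0, 0, 1],
  [0, -0.001, 0, 0, 1],
  [0, -0.001, 0, 0, 1],
  [0, -0.001, 0, 0, 1],
  [0, -0.001, 0, 0, 1],
])

```text
time: 12.5
tcp_pos: [0.5143, 0.1204, 0.1718]
eef_rot: [[-0.995, -0.101, -0.001], [-0.101, 0.995, 0.007], [0.0, 0.008, -1.0]]
force: [-14.1, 17.0, 13.9]
width: 0.0133
gripper_force: 61.3
```

Run:
```python
from h import *
from bench import sign_off
o=sensors.get_obs();print(rel(o["tcp_pos"]),o["width"],o["gripper_force"],o["force"],np.abs(o["joint_velocities"]).max());print(sign_off())
```

```text
[0.00208602 0.06778343] 0.013265151276458657 61.33916795253754 [-14.05362727  17.04808769  13.94324127] 0.0017035777479845263
the job is handed in; nothing more can be done
None
```

I handed the job in at 12.5 s, and no verdict came back: the basket stands square against the sawing end about 17 mm off the middle line (28 mm allowed), and the bookend is still held flat against the fence with its red line about 1 mm from the stand's edge.

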